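Open the wire straightener and lean its cover on the rest

ROBOT

A 6-joint arm with a two-finger parallel gripper is mounted at the origin on the work surface. World frame = base frame: x ahead of the robot, y to its left, z up, the work surface at z = 0. Lengths are in mm, angles in degrees, forces in N, time in s.
With the tool pointing down it reaches from about 350 to 850 mm from the base axis. Payload 8.1 kg.
Tool frame: the origin (TCP) lies at the very end of the fingers, on their centre line; the grasp point (between the pads) lies 19 mm behind it; z points along the fingers, y is the direction in which the jaws open and shut (so a half turn about z gives the same grasp; the last joint's range is limited). The gripper opens to 85 mm and grips with 20 to 120 N. Pads are 22 mm wide; open, the fingers measure 114 mm over their backs; the gripper's body (76 mm by 85 mm) begins 54 mm behind the grasp point. The pads swing forward as they close: fully open they stand 13 mm farther back than shut.
Start: joints at [70.05, 7.471, 85.268, -0, 87.261, -4.893], TCP at [155.849, 579.41, 231.292] pointing down, gripper open.
Joint ranges: [-169.43, 169.43], [-51.17, 129.36], [1.28, 143.12], [-76.62, 256.62], [0, 156.53], [-152.29, 152.29]. Speed limits (degrees/s): [136.94, 136.94, 159.86, 180, 180, 180].

INTERFACE

Orientations are given as [roll, pitch, yaw] about the fixed x, y, z axes, in that order (R = Rz(yaw) Ry(pitch) Rx(roll)).
In Python, from bench import r, eyes gives the robot as it stands. The module is installed in compiled form; this text tells all that it offers.
- The arm moves only by the tool play_rows, never from a script. Its argument "deltas" is a list of rows, each a list of 3 entries, a list of its own where there are three numbers: the shift along the tool's x, y, z in m, then the turn, a rotation vector about the tool's x, y, z in rad, then the closure, from 0 (fully open) to 1 (shut). A call has 1 to 8 rows; each row shifts and turns the pose as measured when the row begins, along the tool's axes as they then stand; what a row does not reach is not made up. A row lasts 1/8 s, in which the tool goes at most 62.5 mm and 10.7 degrees, less where a joint would pass 70% of its speed; a pose out of reach is approached as far as the arm can. A call with a gripper value outside its range is refused whole. The fingers move at their own pace and stop on an object; "force" is the grip in N (left out, the last holds). Time passes only in rows, so rows that do not move let the fingers close. It gives the time, the measured TCP pose, the force and the opening at its end, in the units of the state.
- r.sense(): the state, without advancing time (a new reading comes with each control period).
- eyes.snapshot(name): name is "scene" or "top" or "wrist"; returns the picture (400x640x3 uint8, red, green, blue); there is no depth.
- eyes.get_calibration(name): a dict with "mtx" (3x3 intrinsics, pixels), "D" ([k1, k2, p1, p2, k3] as OpenCV has them; the pictures are not rectified), "R" (3x3) and "t" (3): a world point X has camera coordinates R X + t; the wrist camera has in their place "T_tool_cam" (4x4, takes a point from camera to tool coordinates, whose origin is the TCP and whose axes are the flange's). Camera axes: x right, y down, z forward; pixel columns grow to the right and rows downward; lengths in mm; the calibration is good to about 2 mm. A picture is of the moment at which its call begins: read the wrist's pose just before it. get_calibration takes no time and is no camera call.
- r.hand_in(): hands the job in, once; it reports no verdict.
The state is a dict: "time": time; "joint_pos": joint angles; "qd": joint speeds; "joint_efforts": joint torques, N m; "tool_pos": TCP position; "tcp_rot": TCP orientation; "ft_force": force on the tool from outside, world axes, zero at the start; "wrist_torque": the same for the moment, N m; "finger_gap": finger opening in mm.
Only numpy, scipy, OpenCV 4.12 (cv2) and the standard library are available. Lean on these libraries where they do the work, as an engineer would, in place of code of your own. Each camera call takes 0.05 s, during which the arm holds its last target. There are 200 camera calls.

TASK

Open the wire straightener for cleaning: with the cover still in place, loosen its three captive thumbscrews (red wings) one after another, each counter-clockwise as far as it will go. Then lift the cover off by its black handle and lean it on the sloping wooden rest, lowering it gently before letting go, so that it lies flat against both rails, centred, with a long edge down on the toe ledge. Leave the bottle, tin, tape and pliers where they are.

Things in the scene. Friction and masses are not known exactly. Their poses are not given: they have to be found in the camera images.
- cover_center (a point): centre (mid-thickness) of the cover, an aluminium plate 120 x 200 x 6 mm, 0.3 to 0.5 kg with fittings, with two thin yellow lines. x runs along its 120 mm side, y along its 200 mm side, z out of its outer face (up at the start). Latch ends stick out 12 mm under it. It starts level in a recess on the housing, underside 70 mm above the table, and lifts straight off once all three thumbscrews are loose
- cover_handle (a point): centre of the grip bar of the black bridge handle in the middle of the cover: bar 80 mm long along the cover's y, 12 mm wide along its x, 16 mm deep; its centre is 37 mm from the cover's centre along the cover's z, with 26 mm of free space under the bar. Same axes as the cover
- housing: fixed green housing of the wire straightener, 140 x 220 x 75 mm; origin at the centre of its underside on the table, x along its 140 mm side, y along its 220 mm side. Its rim stands 5 mm up round the seated plate, with 2 mm play each side. The cover starts with the same axes
- rest: fixed wooden cover rest, foot 130 x 100 mm, about 128 mm tall; origin on the table 25 mm in from the middle of its foot's front edge, z up. Two rails 16 mm wide and 132 mm long slope up away from the robot's side at 36 degrees from level, with a toe ledge 100 mm wide at their foot
- rest_slope: the rest's sloping face. Origin: middle of its foot, where rails meet ledge, 50 mm above the table. x: up the slope; y: level along the ledge; z: out of the slope. Rails at y = +-36 mm; the ledge stands 12 mm out of the slope. A cover leant properly (either long edge down on the ledge, underside on both rails) has its centre at x 60, y 0, z 3 mm, its latch ends hanging free outside the rails
- glue_bottle_mid (a point): middle of a white squeeze bottle of glue with red tip, 54 mm across, 146 mm tall, standing between housing and rest; origin 70 mm up. Bystander
- paint_tin_mid (a point): middle of a blue and steel paint tin with red lid, 86 mm across, 102 mm tall, standing beyond the housing. Bystander
- tape_roll_mid (a point): middle of a roll of cream tape lying flat, 100 mm across, 25 mm high, beyond the rest. Bystander
- pliers_mid (a point): blue-handled pliers lying on the table beyond the bottle, about 170 mm long, 14 mm high. Bystander
- screw_a_wing (a point): centre of the red wing of a captive thumbscrew on the cover, alone in the middle of one short end (cover x 0, y +75 mm). Wing 36 mm long along this point's y, 10 mm thick along its x; it stands from 10 to 34 mm above the cover's outer face, this point at 24 mm. White line on top. z is the turning axis (up); the point turns with the wing
- screw_a (a joint): how far this thumbscrew is unscrewed, rad: 0 fully tight (wing along the cover's long side), 1.57 = stop, fully loose (wing across the cover). It grows turning counter-clockwise seen from above, stays where it is left (friction about 0.04 N m), and its latch bar under the plate lets go only beyond about 1.25
- screw_b_wing (a point): centre of the red wing of a captive thumbscrew on the cover, at the other short end, nearer one corner (cover x -34, y -75 mm). Wing 36 mm long along this point's y, 10 mm thick along its x; it stands from 10 to 34 mm above the cover's outer face, this point at 24 mm. White line on top. z is the turning axis (up); the point turns with the wing
- screw_b (a joint): how far this thumbscrew is unscrewed, rad: 0 fully tight (wing along the cover's long side), 1.57 = stop, fully loose (wing across the cover). It grows turning counter-clockwise seen from above, stays where it is left (friction about 0.04 N m), and its latch bar under the plate lets go only beyond about 1.25
- screw_c_wing (a point): centre of the red wing of a captive thumbscrew on the cover, at that same end, nearer the other corner (cover x +34, y -75 mm). Wing 36 mm long along this point's y, 10 mm thick along its x; it stands from 10 to 34 mm above the cover's outer face, this point at 24 mm. White line on top. z is the turning axis (up); the point turns with the wing
- screw_c (a joint): how far this thumbscrew is unscrewed, rad: 0 fully tight (wing along the cover's long side), 1.57 = stop, fully loose (wing across the cover). It grows turning counter-clockwise seen from above, stays where it is left (friction about 0.04 N m), and its latch bar under the plate lets go only beyond about 1.25
There are look-alikes about, which are no part of the job. Of the things shaped like the rest, the wooden one is meant.

How it is judged:
By the outcome, as a careful person would: the job done as asked, in the order asked, and still so for the second after the job is handed in, with the robot touching nothing.
It also fails if it takes over 69 s, if anything falls off the work surface, if the arm or the gripper's body presses on something with over 40 N, if the wrist force passes 120 N, or if a joint passes its speed limit or range.

## Working session

There is one attempt and no reset: what is moved stays moved. The work goes in short steps, Python scripts to look and compute and a tool call to move; the robot and the scene stay as the last step left them, time stands still between calls to the robot, and variables do not carry over. Pictures are saved under pics/ and viewed, about 8 in all and at most 12, crops included, and the job is handed in when it is done.

Besides the shell and the picture viewer there is one more tool, called after ">>>" by a JSON object that holds its "fn" and its "kwargs". play_rows: Moves the arm, as the interface text tells. Its arguments: {"type":"object","properties":{"deltas":{"type":"array"},"force":{"type":"number"}},"required":["deltas"]}

```bash
mkdir -p pics; python3 - <<'E'
from bench import r, eyes
import cv2,json
print(r.sense())
for n in("scene","top"):
    cv2.imwrite(f"pics/{n}0.png",eyes.snapshot(n)[:,:,::-1])
for n in("scene","top","wrist"): print(n,eyes.get_calibration(n))
E
```

```text
{'time': 0.0, 'joint_pos': array([ 7.00491863e+01,  7.51715977e+00,  8.53293395e+01,  1.01200284e-03,
        8.72632421e+01, -4.89487195e+00]), 'qd': array([ 0.06728095,  0.01723434, -0.03030887,  0.01820223,  0.08599063,
       -0.08170515]), 'joint_efforts': array([ 1.61631109e-03, -5.69413733e+01, -5.00542796e+01, -1.85996805e-04,
        1.50550558e-02,  2.76347419e-05]), 'tool_pos': array([155.65503965, 578.8753274 , 230.22248847]), 'tcp_rot': array([-1.79890745e+02, -1.03710523e-02,  1.64943999e+02]), 'ft_force': array([ 0.19905514,  0.40744783, -0.82007052]), 'wrist_torque': array([-0.03096789,  0.02627211, -0.00216612]), 'finger_gap': 85.14806348153616}
scene {'mtx': array([[393.1712453 ,   0.        , 324.8918843 ],
       [  0.        , 393.1712453 , 202.58344731],
       [  0.        ,   0.        ,   1.        ]]), 'D': array([-0.05799283,  0.        ,  0.        ,  0.        ,  0.        ]), 'R': array([[-0.09376747,  0.99557493,  0.00618206],
       [ 0.58420619,  0.0600489 , -0.80938078],
       [-0.80617044, -0.07228199, -0.58725167]]), 't': array([  45.10630347, -23
[... 385 characters left out ...]
0.21654985,  0.00710281, -0.97624572]]), 't': array([-32.81166241, 537.6508698 , 853.77197053])}
wrist {'mtx': array([[319.70466664,   0.        , 320.43943029],
       [  0.        , 319.70466664, 202.01708143],
       [  0.        ,   0.        ,   1.        ]]), 'D': array([-0.03322519,  0.        ,  0.        ,  0.        ,  0.        ]), 'T_tool_cam': array([[ 9.19369511e-04, -9.62772353e-01, -2.70311950e-01,
         6.69887482e+01],
       [ 9.99999353e-01,  1.06619570e-03, -3.96337737e-04,
        -1.74904388e-01],
       [ 6.69788454e-04, -2.70311411e-01,  9.62772711e-01,
        -1.43177880e+02],
       [ 0.00000000e+00,  0.00000000e+00,  0.00000000e+00,
         1.00000000e+00]])}
```

View pics/top0.png

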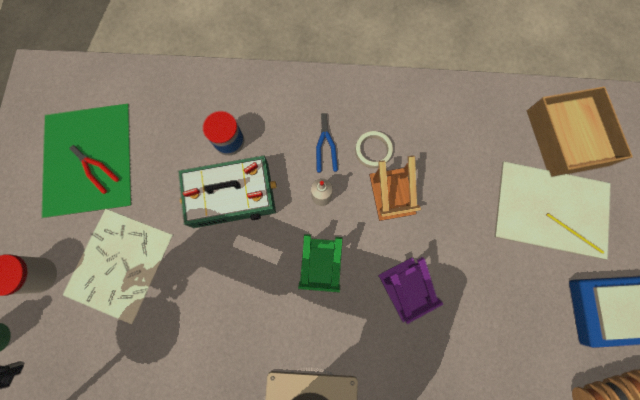

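View pics/scene0.png

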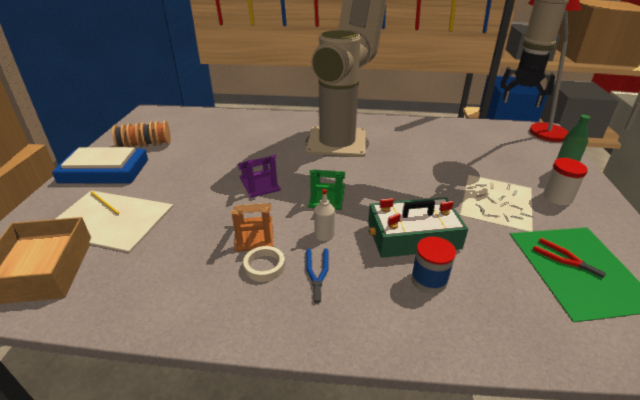

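```bash
cat > h.py <<'E'
import numpy as np,cv2
from bench import r,eyes
from scipy.spatial.transform import Rotation as Ro
def cam(n,s=None):
    c=eyes.get_calibration(n)
    if n!="wrist": return c["mtx"],c["D"],c["R"],c["t"]
    s=s or r.sense(); Rt=Ro.from_euler("xyz",s["tcp_rot"],degrees=True).as_matrix(); T=c["T_tool_cam"]
    Rw=Rt@T[:3,:3]; tw=Rt@T[:3,3]+s["tool_pos"]
    return c["mtx"],c["D"],Rw.T,-Rw.T@tw
def at(C,uv,z):
    K,D,R,t=C; p=cv2.undistortPoints(np.array(uv,float).reshape(-1,1,2),K,D).reshape(-1,2)
    d=np.c_[p,np.ones(len(p))]@R; o=-R.T@t; z=np.broadcast_to(z,len(p))
    return o+d*((z-o[2])/d[:,2])[:,None]
def proj(C,X):
    K,D,R,t=C; return cv2.projectPoints(np.array(X,float).reshape(-1,1,3),cv2.Rodrigues(R)[0],t,K,D)[0].reshape(-1,2)
E
python3 - <<'E'
import cv2,numpy as np
im=cv2.imread("pics/top0.png")
a=cv2.resize(im[145:240,170:290],None,fx=5,fy=5,interpolation=cv2.INTER_CUBIC)
b=cv2.resize(im[145:240,360:430],None,fx=5,fy=5,interpolation=cv2.INTER_CUBIC)
o=np.hstack([a,b])[:,:]
cv2.imwrite("pics/c1.png",cv2.resize(o,(800,400)) if o.shape[1]==950*99 else o[:, :][:,:] if o.shape[1]<=800 else cv2.resize(o,None,fx=.84,fy=.84))
print(o.shape)
E
```

```text
(475, 950, 3)
```

View pics/c1.png

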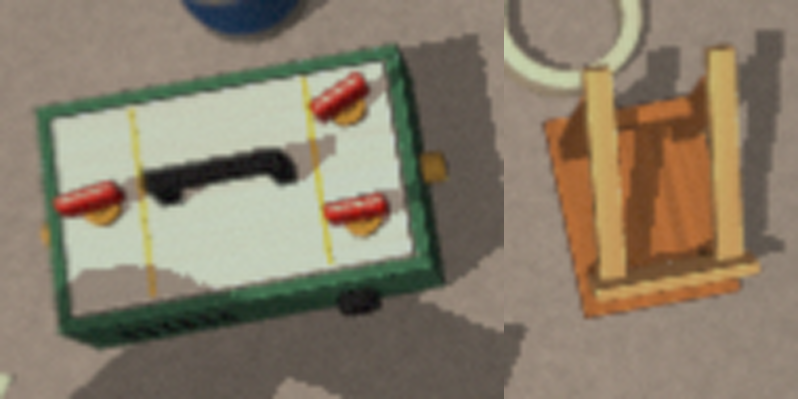

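```bash
python3 - <<'E'
from h import *
C=cam("top")
f=lambda L,o:[(o[0]+(u-o[2])/4.2,145+v/4.2) for u,v in L]
H=(170,0,0);Rr=(360,0,504)
np.set_printoptions(precision=1,suppress=True)
P=at(C,f([(38,110),(400,45),(440,275),(62,327)],H),75);print("rim",P,P.mean(0),np.linalg.norm(np.diff(P,axis=0),axis=1))
for i,j in((1,0),(2,3)): print(np.degrees(np.arctan2(*(P[i]-P[j])[:2][::-1])))
print("cover",at(C,f([(52,122),(383,63),(412,248),(75,316)],H),76).mean(0))
W=at(C,f([(55,203),(122,185),(330,211),(388,204),(312,103),(363,77)],H),110);print("wings",W)
for i in(0,2,4): d=W[i]-W[i+1];print(W[i:i+2].mean(0),np.degrees(np.arctan2(d[1],d[0])),np.linalg.norm(d))
S=at(C,f([(612,278),(728,262),(598,70),(720,48)],Rr),[50,50,127,127]);print("rest",S)
print((S[0]+S[1])/2,(S[2]+S[3])/2)
E
```

```text
rim [[579.4 362.1  75. ]
 [632.6 149.   75. ]
 [493.4 112.8  75. ]
 [450.  329.4  75. ]] [538.9 238.3  75. ] [219.6 143.8 220.9]
-75.97933167198924
-78.67307213812491
cover [539.4 240.7  76. ]
wings [[515.9 329.7 110. ]
 [528.6 293.  110. ]
 [520.4 173.2 110. ]
 [526.3 140.8 110. ]
 [583.1 190.  110. ]
 [600.4 162.3 110. ]]
[522.2 311.4 110. ] 109.01055759300458 38.849408848194045
[523.3 157.  110. ] 100.41856180484731 32.93869698554154
[591.8 176.1 110. ] 121.86644880264659 32.702506323903826
rest [[ 512.2 -163.4   50. ]
 [ 526.  -233.3   50. ]
 [ 616.8 -139.9  127. ]
 [ 634.1 -209.2  127. ]]
[ 519.1 -198.3   50. ] [ 625.5 -174.6  127. ]
```

```bash
cat >> h.py <<'E'
def plan(p,rpy,n=None,s=None):
    "rows from the present (or given) pose to a target, tool axes, m and rad"
    s=s or r.sense(); R0=Ro.from_euler("xyz",s["tcp_rot"],degrees=True); R1=Ro.from_euler("xyz",rpy,degrees=True)
    p=np.array(p,float); dp=(p-s["tool_pos"])/1000; w=(R0.inv()*R1).as_rotvec()
    n=n or int(max(np.ceil(np.linalg.norm(dp)/.06),np.ceil(np.linalg.norm(w)/.18),1))
    Rk=[R0*Ro.from_rotvec(w*k/n) for k in range(n)]
    print(n,"pos",s["tool_pos"].round(1),"rpy",s["tcp_rot"].round(1),"t",round(s["time"],2))
    print([[list(map(float,(Q.inv().apply(dp/n)).round(4))),list(map(float,(w/n).round(3)))] for Q in Rk])
E
python3 -c "
from h import *
plan((522,312,230),(180,0,103))"
```

```text
8 pos [155.7 578.9 230.3] rpy [-179.9   -0.   164.9] t 0.1
[[[-0.0529, -0.0203, 0.0001], [-0.0, 0.0, 0.135]], [[-0.0551, -0.013, 0.0001], [-0.0, 0.0, 0.135]], [[-0.0564, -0.0055, 0.0001], [-0.0, 0.0, 0.135]], [[-0.0566, 0.0022, 0.0], [-0.0, 0.0, 0.135]], [[-0.0558, 0.0098, 0.0], [-0.0, 0.0, 0.135]], [[-0.054, 0.0172, 0.0], [-0.0, 0.0, 0.135]], [[-0.0512, 0.0243, 0.0], [-0.0, 0.0, 0.135]], [[-0.0474, 0.031, 0.0], [-0.0, 0.0, 0.135]]]
```

>>> {"fn": "play_rows", "kwargs": {"deltas": [[[-0.053,-0.02,0],[0,0,0.135],0.4],[[-0.055,-0.013,0],[0,0,0.135],0.4],[[-0.056,-0.0055,0],[0,0,0.135],0.4],[[-0.057,0.002,0],[0,0,0.135],0.4],[[-0.056,0.01,0],[0,0,0.135],0.4],[[-0.054,0.017,0],[0,0,0.135],0.4],[[-0.051,0.024,0],[0,0,0.135],0.4],[[-0.047,0.031,0],[0,0,0.135],0.4]], "force": 40}}

```text
time: 1.1
tool_pos: [524.1, 301.4, 226.1]
tcp_rot: [-179.7, 0.2, 101.6]
ft_force: [0.1, 1.3, -0.4]
finger_gap: 51.0
```

```bash
python3 -c "
from h import *
plan((522,312,230),(180,0,103))"
```

```text
1 pos [524.1 301.4 226.1] rpy [-179.7    0.2  101.6] t 1.1
[[[0.0108, 0.0001, -0.0039], [-0.006, 0.004, -0.025]]]
```

>>> {"fn": "play_rows", "kwargs": {"deltas": [[[0.011,0,-0.004],[-0.006,0.004,-0.025],0.4],[[0,0,0],[0,0,0],0.4]]}}

```text
time: 1.35
tool_pos: [524.2, 308.8, 228.7]
tcp_rot: [-179.9, 0.0, 102.6]
ft_force: [0.3, 0.8, 0.2]
finger_gap: 51.0
```

```bash
python3 - <<'E'
from h import *
import pickle
s=r.sense(); pickle.dump(s,open("s1.pkl","wb"))
im=eyes.snapshot("wrist")[:,:,::-1]; cv2.imwrite("pics/w1.png",cv2.resize(im,(800,500),interpolation=cv2.INTER_CUBIC))
print(s["tool_pos"],s["tcp_rot"],s["finger_gap"])
E
```

```text
[524.23673353 308.78151406 228.6502066 ] [-1.79894084e+02  3.09343754e-02  1.02631792e+02] 51.04445616561889
```

View pics/w1.png

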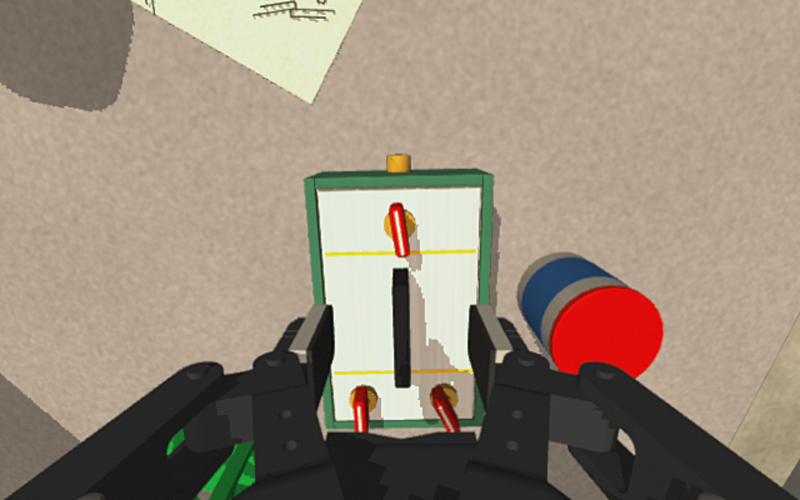

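```bash
python3 - <<'E'
from h import *
import pickle
np.set_printoptions(precision=1,suppress=True)
C=cam("wrist",pickle.load(open("s1.pkl","rb")))
g=lambda *L:[(u/1.25,v/1.25) for u,v in L]
A=at(C,g((397,204),(404,254)),110);d=A[0]-A[1];print("a",A.mean(0),np.linalg.norm(d),np.degrees(np.arctan2(d[1],d[0])))
A=at(C,g((401,271),(402,386)),118);d=A[0]-A[1];print("handle",A.mean(0),np.linalg.norm(d),np.degrees(np.arctan2(d[1],d[0])))
A=at(C,g((316,190),(476,187),(484,420),(331,424)),76);print("cover",A,A.mean(0));
for i,j in((0,3),(1,2)): d=A[i]-A[j];print(np.linalg.norm(d),np.degrees(np.arctan2(d[1],d[0])))
A=at(C,g((307,178),(492,173)),75);print("rim",A,A.mean(0))
A=at(C,g((361,388),(436,388)),110);print("b,c ends",A)
A=at(C,g((326,254),(476,251),(334,374),(471,371)),76);print("lines",A)
E
```

```text
a [523.  318.7 110. ] 34.557057676387096 110.48117550319742
handle [539.3 249.6 118. ] 88.60757223831862 103.17565185453363
cover [[457.1 326.7  76. ]
 [571.8 354.8  76. ]
 [633.7 160.6  76. ]
 [503.2 126.7  76. ]] [541.5 242.2  76. ]
205.2162385624737 102.98021966038603
203.84095917099765 107.69536552773697
rim [[449.  333.8  75. ]
 [580.7 367.2  75. ]] [514.9 350.5  75. ]
b,c ends [[520.8 192.6 110. ]
 [576.1 205.1 110. ]]
lines [[472.8 279.9  76. ]
 [584.9 307.6  76. ]
 [497.1 177.2  76. ]
 [609.3 205.6  76. ]]
```

```bash
python3 -c "
from h import *
plan((522.5,315,88),(180,0,108),6)"
```

```text
6 pos [524.1 308.4 228.3] rpy [-1.799e+02  1.000e-01  1.026e+02] t 1.4
[[[0.0012, 0.0, 0.0234], [-0.0, 0.0, -0.016]], [[0.0012, 0.0, 0.0234], [-0.0, 0.0, -0.016]], [[0.0012, 0.0, 0.0234], [-0.0, 0.0, -0.016]], [[0.0012, 0.0001, 0.0234], [-0.0, 0.0, -0.016]], [[0.0011, 0.0001, 0.0234], [-0.0, 0.0, -0.016]], [[0.0011, 0.0001, 0.0234], [-0.0, 0.0, -0.016]]]
```

>>> {"fn": "play_rows", "kwargs": {"deltas": [[[0.006,0,0.03],[0,0,-0.05],0.4],[[0.001,0,0.03],[0,0,-0.045],0.4],[[0,0,0.03],[0,0,0],0.4],[[0,0,0.025],[0,0,0],0.4],[[0,0,0.012],[0,0,0],0.4],[[0,0,0],[0,0,0],0.4]]}}

```text
time: 2.15
tool_pos: [516.7, 320.6, 98.4]
tcp_rot: [-179.9, 0.1, 109.0]
ft_force: [-0.3, 0.2, -0.3]
finger_gap: 51.1
```

```bash
python3 -c "
from h import *
plan((522.5,315,88),(180,0,108),1)"
```

```text
1 pos [516.7 320.6  98.4] rpy [-1.799e+02  1.000e-01  1.090e+02] t 2.15
[[[-0.0072, 0.0037, 0.0104], [-0.002, 0.001, 0.017]]]
```

>>> {"fn": "play_rows", "kwargs": {"deltas": [[[-0.007,0.004,0.01],[0,0,0.01],0.4],[[0,0,0],[0,0,0],0.4]]}}

```text
time: 2.4
tool_pos: [523.9, 315.8, 89.8]
tcp_rot: [180.0, 0.1, 108.4]
ft_force: [0.3, -0.2, 0.3]
finger_gap: 51.1
```

```bash
python3 - <<'E'
from h import *
plan((522.5,315,88),(180,0,108),1)
im=eyes.snapshot("wrist")[:,:,::-1]; cv2.imwrite("pics/w2.png",cv2.resize(im[100:400,160:480],(800,750))[:600])
E
```

```text
1 pos [523.9 315.8  89.8] rpy [1.800e+02 1.000e-01 1.084e+02] t 2.4
[[[-0.0003, -0.0016, 0.0018], [0.001, 0.001, 0.007]]]
```

View pics/w2.png

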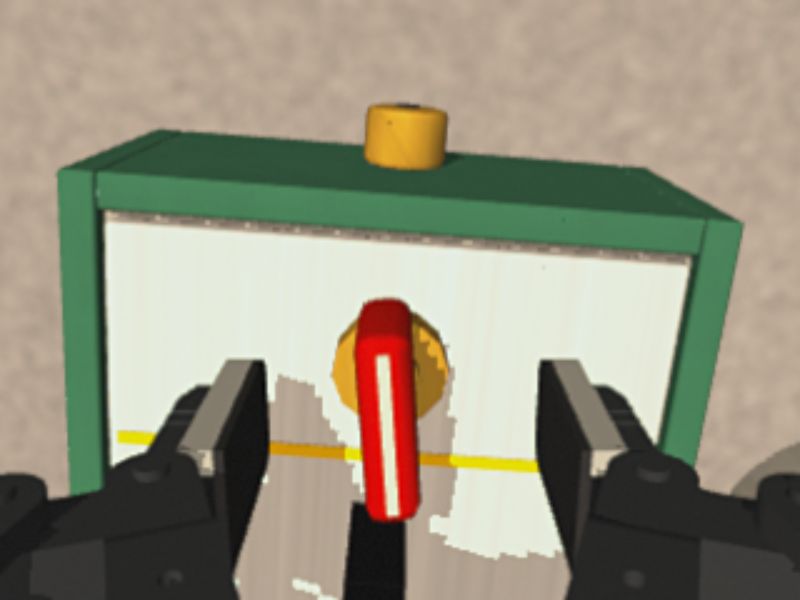

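```bash
python3 - <<'E'
from h import *
C=cam("wrist")
A=at(C,[(160+u/2.5,100+v/2.5) for u,v in((383,358),(392,515),(100,215),(690,258),(60,170),(740,222))],[110,110,76,76,75,75]);print(A.round(1),A[:2].mean(0),A[4:].mean(0))
for i in(0,2,4): d=A[i]-A[i+1];print(np.linalg.norm(d),np.degrees(np.arctan2(d[1],d[0])))
E
```

```text
[[517.9 329.7 110. ]
 [528.8 301.5 110. ]
 [457.5 327.2  76. ]
 [575.  356.8  76. ]
 [447.4 333.4  75. ]
 [582.1 367.   75. ]] [523.32441841 315.60586412 110.        ] [514.73414296 350.20495811  75.        ]
30.218566846692298 111.14131919383318
121.1724673135901 -165.853659643769
138.84661826946135 -165.99700735164967
```

>>> {"fn": "play_rows", "kwargs": {"deltas": [[[0,0,0.002],[0,0,-0.03],1],[[0,0,0],[0,0,0],1],[[0,0,0],[0,0,0],1],[[0,0,0],[0,0,-0.1],1],[[0,0,0],[0,0,-0.17],1],[[0,0,0],[0,0,-0.17],1],[[0,0,0],[0,0,-0.17],1],[[0,0,0],[0,0,-0.17],1]], "force": 40}}

```text
time: 3.45
tool_pos: [523.3, 316.2, 90.1]
tcp_rot: [180.0, 0.0, 156.3]
ft_force: [-0.2, 1.8, -1.1]
finger_gap: 9.3
```

```bash
python3 -c "
from h import *
plan((523.3,315.6,88),(180,0,197));print(r.sense()['wrist_torque'],r.sense()['joint_pos'])"
```

```text
4 pos [523.3 316.2  90.1] rpy [180.    0.  156.3] t 3.45
[[[-0.0, -0.0001, 0.0005], [0.0, 0.0, -0.178]], [[-0.0, -0.0001, 0.0005], [0.0, 0.0, -0.178]], [[0.0, -0.0002, 0.0005], [0.0, 0.0, -0.178]], [[0.0, -0.0001, 0.0005], [0.0, 0.0, -0.178]]]
[ 0.20972857 -0.13775061 -0.05938825] [ 2.63377119e+01  1.52931769e+01  9.15432354e+01 -1.61598729e-03
  7.31449643e+01 -3.99525159e+01]
```

Gap 9.3 mm: wing gripped and turning.

>>> {"fn": "play_rows", "kwargs": {"deltas": [[[0,0,0],[0,0,-0.17],1],[[0,0,0],[0,0,-0.17],1],[[0,0,0],[0,0,-0.15],1],[[0,0,0],[0,0,-0.1],1],[[0,0,0],[0,0,-0.05],1],[[0,0,0],[0,0,0],1]]}}

```text
time: 4.2
tool_pos: [523.1, 317.2, 90.1]
tcp_rot: [179.9, 0.0, -165.7]
ft_force: [-0.3, -0.8, -0.8]
finger_gap: 9.3
```

```bash
python3 -c "
from h import *
plan((523.3,315.6,88),(180,0,197));print(r.sense()['wrist_torque'],r.sense()['joint_pos'])"
```

```text
1 pos [523.1 317.2  90.1] rpy [ 179.9    0.  -165.7] t 4.2
[[[0.0002, -0.0016, 0.0021], [0.002, 0.001, -0.047]]]
[ 0.04368297  0.0285123  -0.0310217 ] [ 26.37610693  15.2851729   91.55321203   0.09323333  73.09948819
 -77.94377319]
```

>>> {"fn": "play_rows", "kwargs": {"deltas": [[[0,0,0],[0,0,-0.08],1],[[0,0,0],[0,0,-0.08],1]]}}

```text
time: 4.45
tool_pos: [522.0, 316.6, 90.2]
tcp_rot: [179.9, -0.1, -156.7]
ft_force: [-5.7, -3.7, 5.0]
finger_gap: 9.1
```

```bash
python3 -c "
from h import *
plan((523.3,315.6,88),(180,0,197));print(r.sense()['wrist_torque'],r.sense()['finger_gap'])"
```

```text
1 pos [522.  316.6  90.2] rpy [ 1.799e+02 -1.000e-01 -1.567e+02] t 4.45
[[[-0.0008, -0.0014, 0.0021], [0.002, -0.002, 0.111]]]
[-0.52516434  1.04935003 -2.02290882] 9.104072538040143
```

>>> {"fn": "play_rows", "kwargs": {"deltas": [[[0,0,0],[0,0,0],0.4],[[0,0,0],[0,0,0],0.4],[[0,0,-0.04],[0,0,0],0.4],[[0,0,-0.03],[0,0,0],0.4]]}}

```text
time: 4.95
tool_pos: [521.0, 317.2, 159.4]
tcp_rot: [179.8, -0.2, -157.0]
ft_force: [0.8, 0.9, 0.0]
finger_gap: 51.1
```

```bash
python3 -c "
from h import *
plan((525.5,161.5,150),(180,0,103))"
```

```text
10 pos [521.  317.2 159.4] rpy [ 179.8   -0.2 -157. ] t 4.95
[[[0.0057, -0.0145, 0.0009], [-0.0, -0.001, 0.175]], [[0.0031, -0.0153, 0.0009], [-0.0, -0.001, 0.175]], [[0.0004, -0.0156, 0.0009], [-0.0, -0.001, 0.175]], [[-0.0023, -0.0154, 0.0009], [-0.0, -0.001, 0.175]], [[-0.005, -0.0148, 0.0009], [-0.0, -0.001, 0.175]], [[-0.0075, -0.0137, 0.0009], [-0.0, -0.001, 0.175]], [[-0.0097, -0.0122, 0.0009], [-0.0, -0.001, 0.175]], [[-0.0117, -0.0103, 0.0009], [-0.0, -0.001, 0.175]], [[-0.0133, -0.0081, 0.0009], [-0.0, -0.001, 0.175]], [[-0.0145, -0.0057, 0.0009], [-0.0, -0.001, 0.175]]]
```

>>> {"fn": "play_rows", "kwargs": {"deltas": [[[0.006,-0.0145,0],[0,0,0.175],0.4],[[0.003,-0.015,0],[0,0,0.175],0.4],[[0,-0.0155,0],[0,0,0.175],0.4],[[-0.002,-0.0155,0],[0,0,0.175],0.4],[[-0.005,-0.015,0],[0,0,0.175],0.4],[[-0.0075,-0.0135,0],[0,0,0.175],0.4],[[-0.01,-0.012,0],[0,0,0.175],0.4],[[-0.012,-0.01,0],[0,0,0.175],0.4]]}}

```text
time: 5.95
tool_pos: [525.6, 192.1, 165.0]
tcp_rot: [179.5, -0.1, 119.7]
ft_force: [0.3, -0.3, 0.1]
finger_gap: 51.2
```

```bash
python3 -c "
from h import *
plan((525.5,161.5,150),(180,0,103))"
```

```text
2 pos [525.6 192.1 165. ] rpy [ 1.795e+02 -1.000e-01  1.197e+02] t 5.95
[[[-0.0133, -0.0077, 0.0074], [0.004, -0.001, 0.145]], [[-0.0142, -0.0056, 0.0074], [0.004, -0.001, 0.145]]]
```

>>> {"fn": "play_rows", "kwargs": {"deltas": [[[-0.013,-0.008,0.007],[0.004,0,0.145],0.4],[[-0.01,-0.005,0.005],[0.004,0,0.09],0.4],[[0,0,0],[0,0,0],0.4]]}}

```text
time: 6.32
tool_pos: [524.8, 164.3, 153.4]
tcp_rot: [179.9, -0.1, 105.4]
ft_force: [-0.2, 0.1, 0.5]
finger_gap: 51.0
```

```bash
python3 - <<'E'
from h import *
import pickle
s=r.sense(); pickle.dump(s,open("s2.pkl","wb"))
im=eyes.snapshot("wrist")[:,:,::-1]; cv2.imwrite("pics/w3.png",cv2.resize(im[100:400,120:520],(800,600)))
plan((525.5,161.5,150),(180,0,103))
E
```

```text
1 pos [524.9 164.7 153.7] rpy [ 1.799e+02 -1.000e-01  1.054e+02] t 6.38
[[[-0.0033, -0.0003, 0.0036], [0.002, -0.002, 0.043]]]
```

View pics/w3.png

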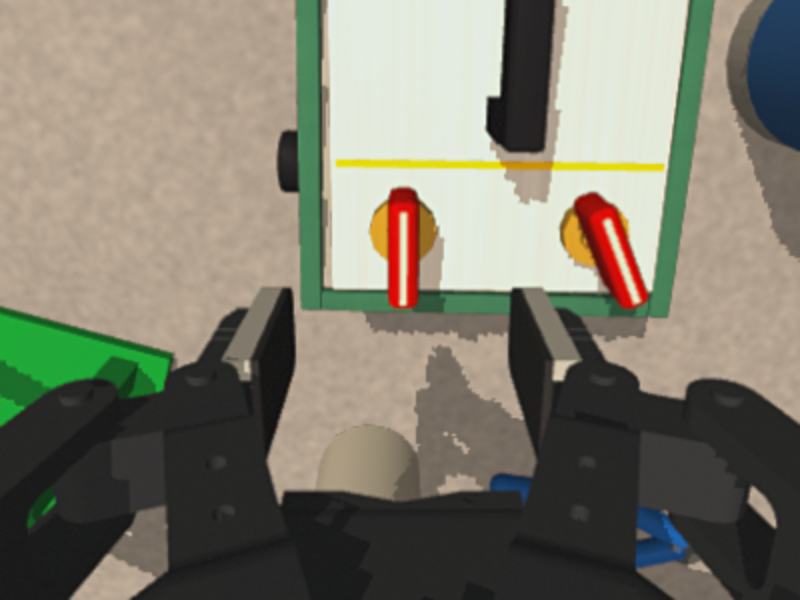

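```bash
python3 - <<'E'
from h import *
import pickle
C=cam("wrist",pickle.load(open("s2.pkl","rb")))
A=at(C,[(120+u/2,100+v/2) for u,v in((403,211),(403,304),(596,210),(637,304),(302,309),(667,316))],[110]*4+[75]*2);print(A.round(1))
for i in(0,2,4): d=A[i]-A[i+1];print(A[i:i+2].mean(0),np.linalg.norm(d),np.degrees(np.arctan2(d[1],d[0])))
A=A[0:2].mean(0); plan((*A[:2],88),(180,0,104.5),1)
E
```

```text
[[523.2 177.3 110. ]
 [531.3 147.7 110. ]
 [579.8 193.2 110. ]
 [603.4 167.3 110. ]
 [499.5 120.2  75. ]
 [634.2 154.   75. ]]
[527.25425892 162.47886546 110.        ] 30.725339403124117 105.45770236228127
[591.59668366 180.25210162 110.        ] 34.98510070322243 132.241429359704
[566.87710899 137.12013977  75.        ] 138.9074015583985 -165.92132545059496
1 pos [524.9 164.7 153.7] rpy [ 1.799e+02 -1.000e-01  1.054e+02] t 6.38
[[[-0.0029, 0.0015, 0.0657], [0.002, -0.002, 0.017]]]
```

>>> {"fn": "play_rows", "kwargs": {"deltas": [[[-0.003,0.0015,0.03],[0,0,0.01],0.4],[[0,0,0.026],[0,0,0],0.4],[[0,0,0.004],[0,0,0],0.4],[[0,0,0],[0,0,0],0.4]]}}

```text
time: 6.88
tool_pos: [529.5, 165.0, 95.5]
tcp_rot: [179.6, -0.2, 105.3]
ft_force: [0.2, 0.4, 0.7]
finger_gap: 51.4
```

```bash
python3 -c "
from h import *
plan((527,162,88),(180,0,104.5),1)"
```

```text
1 pos [529.5 165.   95.5] rpy [179.6  -0.2 105.3] t 6.88
[[[-0.0022, -0.0033, 0.0074], [0.008, -0.003, 0.013]]]
```

>>> {"fn": "play_rows", "kwargs": {"deltas": [[[-0.002,-0.003,0.007],[0.005,-0.003,0.01],0.4],[[0,0,0],[0,0,0],1],[[0,0,0],[0,0,0],1],[[0,0,0],[0,0,0],1]]}}

```text
time: 7.38
tool_pos: [526.5, 162.1, 90.9]
tcp_rot: [179.9, 0.0, 104.7]
ft_force: [-13.5, -5.1, 9.7]
finger_gap: 9.1
```

>>> {"fn": "play_rows", "kwargs": {"deltas": [[[0,0,0],[0,0,-0.1],1],[[0,0,0],[0,0,-0.17],1],[[0,0,0],[0,0,-0.17],1],[[0,0,0],[0,0,-0.17],1],[[0,0,0],[0,0,-0.17],1],[[0,0,0],[0,0,-0.17],1]]}}

```text
time: 8.12
tool_pos: [526.1, 162.8, 91.2]
tcp_rot: [179.9, 0.0, 160.8]
ft_force: [0.1, 1.9, -3.1]
finger_gap: 9.5
```

```bash
python3 -c "
from h import *
plan((527,162,88),(180,0,194),1);print(r.sense()['wrist_torque'],r.sense()['finger_gap'])"
```

```text
1 pos [526.1 162.8  91.2] rpy [179.9   0.  160.8] t 8.12
[[[-0.0011, -0.0005, 0.0032], [0.001, 0.001, -0.579]]]
[ 0.22850099 -0.0713903  -0.01005257] 9.495076892736911
```

>>> {"fn": "play_rows", "kwargs": {"deltas": [[[0,0,0],[0,0,-0.17],1],[[0,0,0],[0,0,-0.17],1],[[0,0,0],[0,0,-0.15],1],[[0,0,0],[0,0,-0.1],1],[[0,0,0],[0,0,-0.1],1]]}}

```text
time: 8.75
tool_pos: [526.7, 163.8, 91.5]
tcp_rot: [179.9, 0.2, -158.3]
ft_force: [2.0, 2.0, -2.6]
finger_gap: 9.1
```

```bash
python3 -c "
from h import *
plan((527,162,88),(180,0,194),1);print(r.sense()['wrist_torque'],r.sense()['finger_gap'])"
```

```text
1 pos [526.7 163.8  91.5] rpy [ 179.9    0.2 -158.3] t 8.75
[[[0.0004, -0.0018, 0.0035], [0.003, 0.004, 0.134]]]
[ 0.15395238 -0.34347994 -1.5320348 ] 9.1383027317927
```

>>> {"fn": "play_rows", "kwargs": {"deltas": [[[0,0,0],[0,0,0],0.4],[[0,0,0],[0,0,0],0.4],[[0,0,-0.03],[0,0,0],0.4],[[0,0,-0.02],[0,0,0],0.4]]}}

```text
time: 9.25
tool_pos: [525.3, 163.1, 141.1]
tcp_rot: [179.8, 0.0, -158.7]
ft_force: [0.5, -0.1, -0.1]
finger_gap: 51.5
```

```bash
python3 -c "
from h import *
plan((592,179.5,140),(180,0,129))"
```

```text
8 pos [525.3 163.1 141.1] rpy [ 179.8    0.  -158.7] t 9.25
[[[-0.0085, -0.0011, 0.0001], [0.0, -0.0, 0.158]], [[-0.0086, 0.0002, 0.0001], [0.0, -0.0, 0.158]], [[-0.0084, 0.0016, 0.0001], [0.0, -0.0, 0.158]], [[-0.0081, 0.0029, 0.0001], [0.0, -0.0, 0.158]], [[-0.0075, 0.0041, 0.0001], [0.0, -0.0, 0.158]], [[-0.0068, 0.0052, 0.0001], [0.0, -0.0, 0.158]], [[-0.0059, 0.0063, 0.0001], [0.0, -0.0, 0.158]], [[-0.0048, 0.0071, 0.0001], [0.0, -0.0, 0.158]]]
```

>>> {"fn": "play_rows", "kwargs": {"deltas": [[[-0.0085,-0.001,0],[0,0,0.158],0.4],[[-0.0085,0,0],[0,0,0.158],0.4],[[-0.0085,0.0015,0],[0,0,0.158],0.4],[[-0.008,0.003,0],[0,0,0.158],0.4],[[-0.0075,0.004,0],[0,0,0.158],0.4],[[-0.007,0.005,0],[0,0,0.158],0.4],[[-0.006,0.006,0],[0,0,0.158],0.4],[[-0.004,0.006,0],[0,0,0.1],0.4]]}}

```text
time: 10.25
tool_pos: [594.9, 177.8, 145.9]
tcp_rot: [179.6, 0.1, 129.2]
ft_force: [-0.1, -0.4, -0.6]
finger_gap: 51.3
```

```bash
python3 -c "
from h import *
plan((592,179.5,88),(180,0,129),1)"
```

```text
1 pos [594.9 177.8 145.9] rpy [1.796e+02 1.000e-01 1.292e+02] t 10.25
[[[0.0033, -0.0016, 0.0579], [0.007, 0.001, 0.004]]]
```

>>> {"fn": "play_rows", "kwargs": {"deltas": [[[0.003,-0.0015,0.03],[0.005,0,0],0.4],[[0,0,0.022],[0,0,0],0.4],[[0,0,0],[0,0,0],0.4]]}}

```text
time: 10.62
tool_pos: [593.5, 179.5, 93.9]
tcp_rot: [179.8, 0.2, 128.8]
ft_force: [0.3, -0.5, 0.4]
finger_gap: 51.3
```

```bash
python3 -c "
from h import *
plan((592,179.5,88),(180,0,129),1)"
```

```text
1 pos [593.5 179.5  93.9] rpy [179.8   0.2 128.8] t 10.62
[[[0.0009, -0.0012, 0.0059], [0.004, 0.003, -0.003]]]
```

>>> {"fn": "play_rows", "kwargs": {"deltas": [[[0.001,-0.001,0.005],[0.003,0.002,0],0.4],[[0,0,0],[0,0,0],1],[[0,0,0],[0,0,0],1],[[0,0,0],[0,0,0],1]]}}

```text
time: 11.12
tool_pos: [592.8, 179.6, 91.7]
tcp_rot: [179.9, 0.1, 128.8]
ft_force: [-4.0, -2.3, -1.4]
finger_gap: 8.7
```

>>> {"fn": "play_rows", "kwargs": {"deltas": [[[0,0,0],[0,0,-0.1],1],[[0,0,0],[0,0,-0.17],1],[[0,0,0],[0,0,-0.17],1],[[0,0,0],[0,0,-0.17],1],[[0,0,0],[0,0,-0.17],1],[[0,0,0],[0,0,-0.14],1]]}}

```text
time: 11.88
tool_pos: [592.2, 180.2, 92.2]
tcp_rot: [179.9, 0.1, -176.9]
ft_force: [-0.6, -0.1, -2.8]
finger_gap: 8.8
```

```bash
python3 -c "
from h import *
plan((592,179.5,88),(180,0,194),1);print(r.sense()['wrist_torque'],r.sense()['finger_gap'])"
```

```text
1 pos [592.2 180.2  92.2] rpy [ 1.799e+02  1.000e-01 -1.769e+02] t 11.88
[[[0.0003, -0.0007, 0.0042], [0.001, 0.002, -0.191]]]
[ 0.17615622 -0.00205099  0.02332167] 8.831078761943669
```

>>> {"fn": "play_rows", "kwargs": {"deltas": [[[0,0,0],[0,0,-0.1],1],[[0,0,0],[0,0,-0.1],1],[[0,0,0],[0,0,-0.08],1],[[0,0,0],[0,0,-0.05],1]]}}

```text
time: 12.38
tool_pos: [593.0, 181.6, 93.0]
tcp_rot: [179.9, 0.3, -157.5]
ft_force: [-0.7, 1.5, -3.5]
finger_gap: 8.8
```

```bash
python3 -c "
from h import *
plan((592,179.5,88),(180,0,194),1);print(r.sense()['wrist_torque'],r.sense()['finger_gap'])"
```

```text
1 pos [593.  181.6  93. ] rpy [ 179.9    0.3 -157.5] t 12.38
[[[0.0017, -0.0015, 0.005], [0.003, 0.006, 0.149]]]
[ 0.18138538 -0.18038592 -1.68002301] 8.815658343217919
```

>>> {"fn": "play_rows", "kwargs": {"deltas": [[[0,0,0],[0,0,0],0.4],[[0,0,0],[0,0,0],0.4],[[0,0,-0.04],[0,0,0],0.4],[[0,0,-0.05],[0,0,0],0.4]]}}

```text
time: 12.88
tool_pos: [589.8, 180.3, 180.4]
tcp_rot: [179.8, -0.1, -157.6]
ft_force: [1.1, 1.1, 0.1]
finger_gap: 51.3
```

```bash
python3 -c "
from h import *
plan((541,243,190),(180,0,103.7))"
```

```text
10 pos [589.8 180.3 180.4] rpy [ 1.798e+02 -1.000e-01 -1.576e+02] t 12.88
[[[0.0021, 0.0077, -0.0009], [0.0, -0.0, 0.172]], [[0.0034, 0.0072, -0.0009], [0.0, -0.0, 0.172]], [[0.0046, 0.0065, -0.0009], [0.0, -0.0, 0.172]], [[0.0056, 0.0056, -0.0009], [0.0, -0.0, 0.172]], [[0.0065, 0.0046, -0.0009], [0.0, -0.0, 0.172]], [[0.0072, 0.0034, -0.0009], [0.0, -0.0, 0.172]], [[0.0077, 0.0021, -0.0009], [0.0, -0.0, 0.172]], [[0.0079, 0.0008, -0.001], [0.0, -0.0, 0.172]], [[0.0079, -0.0006, -0.001], [0.0, -0.0, 0.172]], [[0.0077, -0.002, -0.001], [0.0, -0.0, 0.172]]]
```

>>> {"fn": "play_rows", "kwargs": {"deltas": [[[0.002,0.0075,0],[0,0,0.172],0.4],[[0.0035,0.007,0],[0,0,0.172],0.4],[[0.0045,0.0065,0],[0,0,0.172],0.4],[[0.0055,0.0055,0],[0,0,0.172],0.4],[[0.0065,0.0045,0],[0,0,0.172],0.4],[[0.007,0.0035,0],[0,0,0.172],0.4],[[0.0075,0.002,0],[0,0,0.172],0.4],[[0.008,0.001,0],[0,0,0.172],0.4]]}}

```text
time: 13.88
tool_pos: [556.9, 232.5, 191.0]
tcp_rot: [179.2, 0.2, 120.6]
ft_force: [-0.1, 0.7, -0.6]
finger_gap: 51.4
```

```bash
python3 -c "
from h import *
plan((541,243,190),(180,0,103.7),2)"
```

```text
2 pos [556.9 232.5 191. ] rpy [179.2   0.2 120.6] t 13.88
[[[0.0086, -0.0042, 0.0004], [0.007, 0.0, 0.148]], [[0.0079, -0.0054, 0.0004], [0.007, 0.0, 0.148]]]
```

>>> {"fn": "play_rows", "kwargs": {"deltas": [[[0.0085,-0.004,0],[0.007,0,0.148],0.4],[[0.003,-0.003,0],[0.005,0,0.09],0.4],[[0,0,0],[0,0,0],0.4]]}}

```text
time: 14.25
tool_pos: [545.2, 240.2, 192.1]
tcp_rot: [179.8, 0.1, 106.4]
ft_force: [0.1, -0.0, -0.0]
finger_gap: 51.3
```

```bash
python3 - <<'E'
from h import *
import pickle
s=r.sense(); pickle.dump(s,open("s3.pkl","wb"))
im=eyes.snapshot("wrist")[:,:,::-1]; t=eyes.snapshot("top")[:,:,::-1]
cv2.imwrite("pics/w4.png",cv2.resize(im[40:340,120:520],(800,600)))
cv2.imwrite("pics/top_now.png",t)
plan((541,243,190),(180,0,103.7))
E
```

```text
1 pos [545.4 240.  192.1] rpy [1.798e+02 1.000e-01 1.065e+02] t 14.35
[[[0.0041, -0.0034, 0.002], [0.004, 0.001, 0.048]]]
```

View pics/w4.png

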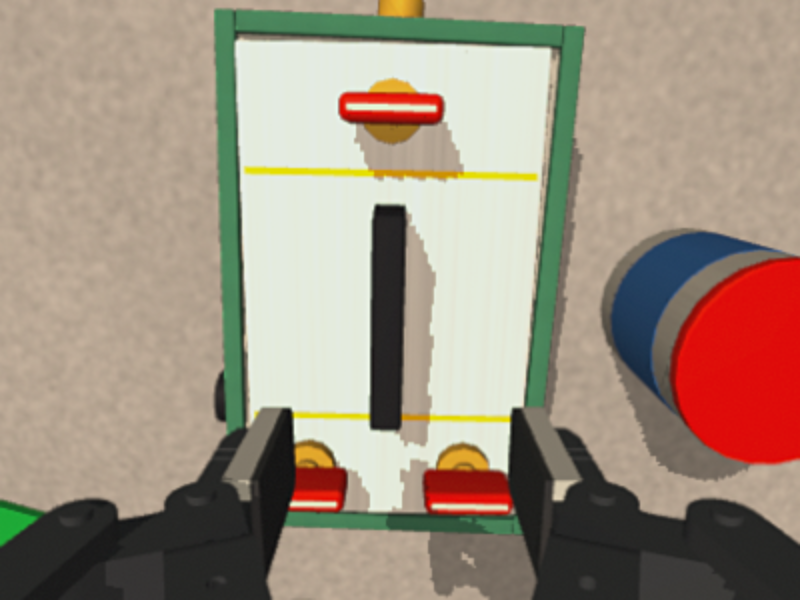

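```bash
python3 - <<'E'
from h import *
import pickle
C=cam("wrist",pickle.load(open("s3.pkl","rb")))
A=at(C,[(120+u/2,40+v/2) for u,v in((389,206),(386,428),(342,106),(442,107),(215,10),(584,28))],[118]*2+[110]*2+[75]*2);print(A.round(1))
for i in(0,2,4): d=A[i]-A[i+1];print(A[i:i+2].mean(0),np.linalg.norm(d),np.degrees(np.arctan2(d[1],d[0])))
plan((550,-195,240),(180,0,103.7),8)
E
```

```text
[[529.4 285.1 118. ]
 [550.9 206.8 118. ]
 [505.1 311.8 110. ]
 [537.4 321.  110. ]
 [447.  332.7  75. ]
 [581.9 366.   75. ]]
[540.11614771 245.93369871 118.        ] 81.2154578517292 105.35545582671024
[521.2340495  316.37218992 110.        ] 33.512409901022856 -164.12518823168546
[514.48468946 349.37367414  75.        ] 138.93188379352173 -166.13409247444056
8 pos [545.4 240.  192.1] rpy [1.798e+02 1.000e-01 1.065e+02] t 14.35
[[[-0.0523, -0.0148, -0.006], [0.001, 0.0, 0.006]], [[-0.0524, -0.0145, -0.006], [0.001, 0.0, 0.006]], [[-0.0525, -0.0142, -0.006], [0.001, 0.0, 0.006]], [[-0.0526, -0.0139, -0.006], [0.001, 0.0, 0.006]], [[-0.0527, -0.0136, -0.006], [0.001, 0.0, 0.006]], [[-0.0527, -0.0133, -0.006], [0.001, 0.0, 0.006]], [[-0.0528, -0.013, -0.006], [0.001, 0.0, 0.006]], [[-0.0529, -0.0126, -0.006], [0.001, 0.0, 0.006]]]
```

>>> {"fn": "play_rows", "kwargs": {"deltas": [[[-0.052,-0.015,-0.01],[0,0,0.006],0.4],[[-0.053,-0.0145,-0.01],[0,0,0.006],0.4],[[-0.053,-0.014,-0.01],[0,0,0.006],0.4],[[-0.053,-0.014,-0.006],[0,0,0.006],0.4],[[-0.053,-0.0135,-0.006],[0,0,0.006],0.4],[[-0.053,-0.0135,-0.006],[0,0,0.006],0.4],[[-0.05,-0.013,0],[0,0,0.006],0.4],[[-0.025,-0.006,0],[0,0,0],0.4]]}}

```text
time: 15.35
tool_pos: [552.9, -178.0, 243.1]
tcp_rot: [179.5, 0.3, 105.0]
ft_force: [-0.5, 0.5, 0.3]
finger_gap: 51.3
```

>>> {"fn": "play_rows", "kwargs": {"deltas": [[[0,0,0],[0,0,0],0.4]]}}

```text
time: 15.48
tool_pos: [552.6, -180.2, 243.1]
tcp_rot: [179.5, 0.3, 104.9]
ft_force: [0.2, 0.7, 0.1]
finger_gap: 51.6
```

```bash
python3 - <<'E'
from h import *
import pickle
s=r.sense(); pickle.dump(s,open("s4.pkl","wb")); print(s["tool_pos"],s["tcp_rot"])
im=eyes.snapshot("wrist")[:,:,::-1]
cv2.imwrite("pics/w5.png",cv2.resize(im[80:380,120:520],(800,600)))
E
```

```text
[ 552.64122749 -180.24883977  243.14273386] [179.51012609   0.28211936 104.88950229]
```

View pics/w5.png

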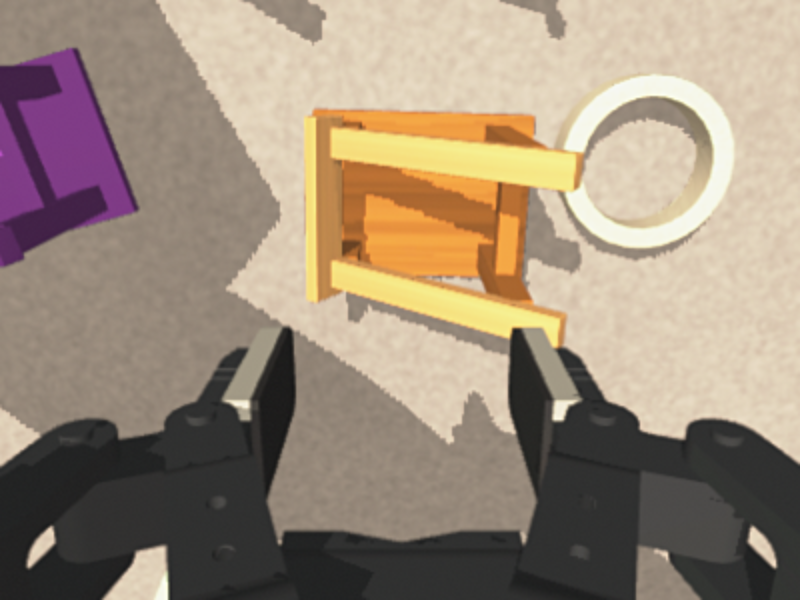

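```bash
python3 - <<'E'
from h import *
import pickle
np.set_printoptions(precision=1,suppress=True)
C=cam("wrist",pickle.load(open("s4.pkl","rb")))
P=np.array([(120+u/2,80+v/2) for u,v in((331,129),(331,158),(331,258),(331,286),(582,152),(564,314),(318,118),(318,300))])
th=np.radians(36);L=132
Q=[(0,44,0),(0,28,0),(0,-28,0),(0,-44,0),(L,44,0),(L,-28,0),(0,50,12),(0,-50,12)]
def X(q):
    c,s=np.cos(q[2]),np.sin(q[2]);x=np.array([c*np.cos(th),s*np.cos(th),np.sin(th)]);y=np.array([-s,c,0]);z=np.cross(x,y)
    return np.array([q[0],q[1],50])+np.array(Q)@np.array([x,y,z])
from scipy.optimize import least_squares
f=lambda q:(proj(C,X(q))-P).ravel()
o=least_squares(f,[522,-195,.2]);print(o.x,np.degrees(o.x[2]));print(o.fun.reshape(-1,2))
print(at(C,P[:4],50))
# check top image
np.set_printoptions(precision=0)
T=proj(cam("top"),X(o.x)); print(np.c_[(T[:,0]-360)*4.2+504,(T[:,1]-145)*4.2])
E
```

```text
[ 522.3 -197.     0.2] 13.591917553352262
[[ 0.8 -1.3]
 [ 0.9 -0.5]
 [ 1.2  0.4]
 [ 1.3  0.1]
 [-1.9 -0.3]
 [-1.1  1.2]
 [-0.6 -1. ]
 [ 0.5  1.1]]
[[ 511.4 -155.8   50. ]
 [ 514.9 -170.5   50. ]
 [ 527.5 -224.2   50. ]
 [ 531.2 -240.1   50. ]]
[[597. 278.]
 [623. 273.]
 [713. 257.]
 [739. 252.]
 [579.  70.]
 [703.  49.]
 [592. 288.]
 [755. 258.]]
```

```bash
python3 - <<'E'
from h import *
plan((540.5,244,190),(180,0,103.9),8)
E
```

```text
8 pos [ 552.7 -179.2  243.1] rpy [179.5   0.3 104.9] t 15.53
[[[0.0515, 0.0121, 0.0065], [0.001, 0.001, 0.002]], [[0.0516, 0.012, 0.0065], [0.001, 0.001, 0.002]], [[0.0516, 0.0119, 0.0065], [0.001, 0.001, 0.002]], [[0.0516, 0.0118, 0.0066], [0.001, 0.001, 0.002]], [[0.0516, 0.0117, 0.0066], [0.001, 0.001, 0.002]], [[0.0517, 0.0116, 0.0066], [0.001, 0.001, 0.002]], [[0.0517, 0.0114, 0.0066], [0.001, 0.001, 0.002]], [[0.0517, 0.0113, 0.0066], [0.001, 0.001, 0.002]]]
```

>>> {"fn": "play_rows", "kwargs": {"deltas": [[[0.0515,0.012,0],[0.001,0.001,0.002],0.4],[[0.0515,0.012,0],[0.001,0.001,0.002],0.4],[[0.0515,0.012,0],[0.001,0.001,0.002],0.4],[[0.0515,0.012,0],[0.001,0.001,0.002],0.4],[[0.0515,0.012,0.006],[0.001,0.001,0.002],0.4],[[0.0515,0.0115,0.015],[0.001,0.001,0.002],0.4],[[0.0515,0.0115,0.015],[0.001,0.001,0.002],0.4],[[0.03,0.006,0.005],[0,0,0],0.4]]}}

```text
time: 16.52
tool_pos: [535.8, 241.1, 202.9]
tcp_rot: [179.7, -0.3, 104.8]
ft_force: [0.6, -1.1, -1.4]
finger_gap: 51.3
```

>>> {"fn": "play_rows", "kwargs": {"deltas": [[[0,0,0],[0,0,0],0.4]]}}

```text
time: 16.65
tool_pos: [534.1, 244.4, 202.2]
tcp_rot: [179.7, -0.3, 105.1]
ft_force: [-0.4, -0.8, -0.4]
finger_gap: 51.2
```

```bash
python3 - <<'E'
from h import *
plan((540.5,244,92),(180,0,103.9),1)
E
```

```text
1 pos [534.1 244.4 202.2] rpy [179.7  -0.3 105.1] t 16.65
[[[-0.0026, 0.0056, 0.1102], [0.004, -0.005, 0.021]]]
```

>>> {"fn": "play_rows", "kwargs": {"deltas": [[[-0.002,0.006,0.03],[0.004,-0.005,0.02],0.4],[[0,0,0.035],[0,0,0],0.4],[[0,0,0.02],[0,0,0],0.4],[[0,0,0],[0,0,0],0.4]]}}

```text
time: 17.15
tool_pos: [540.4, 245.1, 117.4]
tcp_rot: [179.8, 0.0, 104.2]
ft_force: [-0.7, -0.1, -0.6]
finger_gap: 50.9
```

```bash
python3 - <<'E'
from h import *
plan((540.5,244,92),(180,0,103.9),1)
E
```

```text
1 pos [540.4 245.1 117.4] rpy [179.8   0.  104.2] t 17.15
[[[-0.0011, -0.0002, 0.0254], [0.003, 0.0, 0.005]]]
```

>>> {"fn": "play_rows", "kwargs": {"deltas": [[[-0.001,0,0.018],[0.003,0,0.004],0.4],[[0,0,0.004],[0,0,0],0.4],[[0,0,0.001],[0,0,0],0.4]]}}

```text
time: 17.52
tool_pos: [542.6, 244.2, 96.0]
tcp_rot: [179.7, -0.0, 103.9]
ft_force: [0.3, -0.2, -1.0]
finger_gap: 51.2
```

>>> {"fn": "play_rows", "kwargs": {"deltas": [[[0,0,0],[0,0,0],1],[[0,0,0],[0,0,0],1],[[0,0,0],[0,0,0],1],[[0,0,0],[0,0,0],1]], "force": 80}}

```text
time: 18.02
tool_pos: [540.9, 244.0, 97.3]
tcp_rot: [180.0, -0.0, 104.0]
ft_force: [0.8, -0.1, -2.5]
finger_gap: 10.3
```

```bash
python3 - <<'E'
from h import *
plan((540.5,244,92),(180,0,103.9),1);print(r.sense()["ft_force"],r.sense()["finger_gap"])
E
```

```text
1 pos [540.9 244.   97.3] rpy [180.  -0. 104.] t 18.02
[[[0.0001, -0.0004, 0.0053], [0.001, -0.0, 0.001]]]
[ 0.79902772 -0.06507397 -2.51170719] 10.254228958961072
```

>>> {"fn": "play_rows", "kwargs": {"deltas": [[[0,0,0],[0,0,0],0.7],[[0,0,0.003],[0,0,0],0.7],[[0,0,0.004],[0,0,0],0.7],[[0,0,0.001],[0,0,0],0.7],[[0,0,0],[0,0,0],1],[[0,0,0],[0,0,0],1],[[0,0,0],[0,0,0],1]], "force": 80}}

```text
time: 18.9
tool_pos: [541.0, 244.1, 89.5]
tcp_rot: [179.9, -0.0, 104.0]
ft_force: [-0.6, -0.5, -0.4]
finger_gap: 10.6
```

```bash
python3 - <<'E'
from h import *
plan((540.5,244,92),(180,0,103.9),1);print(r.sense()["ft_force"],r.sense()["finger_gap"])
E
```

```text
1 pos [541.  244.1  89.5] rpy [179.9  -0.  104. ] t 18.9
[[[0.0, -0.0005, -0.0025], [0.001, -0.0, 0.001]]]
[-0.63642612 -0.5352392  -0.44622367] 10.64118389305296
```

>>> {"fn": "play_rows", "kwargs": {"deltas": [[[0,0,-0.008],[0,0,0],1],[[0,0,-0.012],[0,0,0],1],[[0,0,-0.015],[0,0,0],1],[[0,0,-0.025],[0,0,0],1],[[0,0,-0.03],[0,0,0],1],[[0,0,-0.03],[0,0,0],1],[[0,0,-0.025],[0,0,0],1],[[0,0,-0.01],[0,0,0],1]]}}

```text
time: 19.9
tool_pos: [540.0, 243.7, 253.3]
tcp_rot: [180.0, -0.0, 104.0]
ft_force: [0.2, 0.6, -5.0]
finger_gap: 10.6
```

```bash
cat >> h.py <<'E'
PSI=13.4; O=np.array([522,-197.5,50])
def rest(x,y,z,tilt=36):
    "TCP pose that puts the cover's centre at slope coordinates x,y,z (grip: TCP 16.5 above the cover's middle, .8 along its y)"
    a,t=np.radians(PSI),np.radians(36)
    X=np.array([np.cos(a)*np.cos(t),np.sin(a)*np.cos(t),np.sin(t)]);Y=np.array([-np.sin(a),np.cos(a),0]);Z=np.cross(X,Y)
    Rt=Ro.from_rotvec(-np.radians(tilt)*Y)*Ro.from_euler("xyz",[180,0,90+PSI],degrees=True)
    n=-Rt.as_matrix()[:,2]
    return O+x*X+y*Y+z*Z+16.5*n+.8*Y, Rt.as_euler("xyz",degrees=True)
def inslope(s,dz=16.5):
    a,t=np.radians(PSI),np.radians(36)
    X=np.array([np.cos(a)*np.cos(t),np.sin(a)*np.cos(t),np.sin(t)]);Y=np.array([-np.sin(a),np.cos(a),0]);Z=np.cross(X,Y)
    M=Ro.from_euler("xyz",s["tcp_rot"],degrees=True).as_matrix()
    return np.array([X,Y,Z])@(s["tool_pos"]+dz*M[:,2]-.8*Y-O), (np.array([X,Y,Z])@(-M[:,2]))
E
python3 - <<'E'
from h import *
print(r.sense()["ft_force"],r.sense()["finger_gap"])
for p in((65,0,60),(62,0,3)): print(rest(*p))
p,q=rest(65,0,60); plan((p[0]-10,p[1],245),(180,0,103.4),8)
E
```

```text
[ 0.19567636  0.63130761 -4.98998566] 10.616193167532655
(array([ 529.2276722 , -194.95573679,  150.09584147]), array([144. ,   0. , 103.4]))
(array([ 559.4583445 , -187.75377477,  102.21851703]), array([144. ,   0. , 103.4]))
8 pos [540.  243.7 253.3] rpy [180.  -0. 104.] t 19.9
[[[-0.0526, -0.0158, 0.001], [0.0, -0.0, 0.001]], [[-0.0526, -0.0157, 0.001], [0.0, -0.0, 0.001]], [[-0.0526, -0.0156, 0.001], [0.0, -0.0, 0.001]], [[-0.0526, -0.0156, 0.001], [0.0, -0.0, 0.001]], [[-0.0527, -0.0155, 0.001], [0.0, -0.0, 0.001]], [[-0.0527, -0.0154, 0.001], [0.0, -0.0, 0.001]], [[-0.0527, -0.0154, 0.001], [0.0, -0.0, 0.001]], [[-0.0527, -0.0153, 0.001], [0.0, -0.0, 0.001]]]
```

>>> {"fn": "play_rows", "kwargs": {"deltas": [[[-0.03,-0.009,0],[0,0,0],1],[[-0.045,-0.0135,0],[0,0,0],1],[[-0.05,-0.015,0],[0,0,0],1],[[-0.05,-0.015,0],[0,0,0],1],[[-0.05,-0.015,0],[0,0,0],1],[[-0.05,-0.015,0],[0,0,0],1],[[-0.05,-0.015,0],[0,0,0],1],[[-0.04,-0.012,0],[0,0,0],1]]}}

```text
time: 20.9
tool_pos: [520.5, -144.5, 252.6]
tcp_rot: [179.9, -0.1, 104.3]
ft_force: [0.6, -0.5, -4.2]
finger_gap: 10.9
```

```bash
python3 - <<'E'
from h import *
print(r.sense()["ft_force"],r.sense()["finger_gap"])
p,q=rest(65,0,60); plan((p[0]-10,p[1],230),q,8)
E
```

```text
[ 0.55377886 -0.50364822 -4.18833861] 10.863568270078664
8 pos [ 520.5 -144.5  252.6] rpy [ 1.799e+02 -1.000e-01  1.043e+02] t 20.9
[[[-0.0061, -0.0017, 0.0028], [-0.078, -0.001, 0.002]], [[-0.0061, -0.0019, 0.0027], [-0.078, -0.001, 0.002]], [[-0.0061, -0.0021, 0.0025], [-0.078, -0.001, 0.002]], [[-0.0061, -0.0023, 0.0023], [-0.078, -0.001, 0.002]], [[-0.0061, -0.0025, 0.0022], [-0.078, -0.001, 0.002]], [[-0.0061, -0.0026, 0.002], [-0.078, -0.001, 0.002]], [[-0.0061, -0.0028, 0.0018], [-0.078, -0.001, 0.002]], [[-0.0061, -0.0029, 0.0016], [-0.078, -0.001, 0.002]]]
```

>>> {"fn": "play_rows", "kwargs": {"deltas": [[[-0.006,-0.002,0],[-0.078,0,0.002],1],[[-0.006,-0.002,0],[-0.078,0,0.002],1],[[-0.006,-0.002,0],[-0.078,0,0.002],1],[[-0.005,-0.002,0],[-0.078,0,0.002],1],[[-0.004,-0.002,0],[-0.078,0,0.002],1],[[-0.003,-0.003,0],[-0.078,0,0.002],1],[[-0.002,-0.003,0],[-0.078,0,0.002],1],[[0,0,0],[-0.05,0,0],1]]}}

```text
time: 21.9
tool_pos: [509.2, -183.2, 243.9]
tcp_rot: [145.3, -0.4, 103.3]
ft_force: [0.5, -0.2, -4.3]
finger_gap: 10.7
```

```bash
python3 - <<'E'
from h import *
print(r.sense()["ft_force"],r.sense()["finger_gap"],r.sense()["joint_pos"].round())
p,q=rest(66,0,60); plan(p,q,6)
print(inslope(r.sense()))
E
```

```text
[ 0.46216533 -0.15383382 -4.32032944] 10.686942129449248 [-45. -26. 121.  31.  69. -65.]
6 pos [ 509.2 -183.2  243.9] rpy [145.3  -0.4 103.3] t 21.9
[[[-0.0028, -0.0064, 0.0144], [-0.004, -0.001, -0.001]], [[-0.0028, -0.0065, 0.0144], [-0.004, -0.001, -0.001]], [[-0.0027, -0.0065, 0.0144], [-0.004, -0.001, -0.001]], [[-0.0027, -0.0066, 0.0144], [-0.004, -0.001, -0.001]], [[-0.0027, -0.0067, 0.0143], [-0.004, -0.001, -0.001]], [[-0.0027, -0.0067, 0.0143], [-0.004, -0.001, -0.001]]]
(array([106.2309031 ,  16.12694178, 145.74624302]), array([ 0.02194116, -0.00502567,  0.99974663]))
```

>>> {"fn": "play_rows", "kwargs": {"deltas": [[[-0.003,-0.0065,0.014],[-0.004,-0.001,0],1],[[-0.003,-0.0065,0.014],[-0.004,-0.001,0],1],[[-0.003,-0.0065,0.014],[-0.004,-0.001,0],1],[[-0.003,-0.0065,0.014],[-0.004,-0.001,0],1],[[-0.003,-0.006,0.012],[-0.002,0,0],1],[[0,-0.003,0.005],[0,0,0],1],[[0,0,0],[0,0,0],1]]}}

```text
time: 22.78
tool_pos: [525.2, -193.8, 155.0]
tcp_rot: [144.5, -0.4, 103.2]
ft_force: [-0.4, -0.3, -4.6]
finger_gap: 10.5
```

```bash
python3 - <<'E'
from h import *
print(inslope(r.sense()))
p,q=rest(65,0,30); plan(p,q,3)
t=eyes.snapshot("top")[:,:,::-1]; s=eyes.snapshot("scene")[:,:,::-1]
cv2.imwrite("pics/p1.png",np.hstack([cv2.resize(t[140:260,340:460],(400,400)),cv2.resize(s[150:290,190:330],(400,400))]))
E
```

```text
(array([64.77244694,  2.10867561, 66.11639646]), array([ 0.00944807, -0.0041641 ,  0.9999467 ]))
3 pos [ 525.2 -193.8  155. ] rpy [144.5  -0.4 103.2] t 22.77
[[[-0.0007, 0.0001, 0.012], [-0.003, -0.001, -0.002]], [[-0.0007, 0.0001, 0.012], [-0.003, -0.001, -0.002]], [[-0.0007, 0.0001, 0.012], [-0.003, -0.001, -0.002]]]
```

View pics/p1.png

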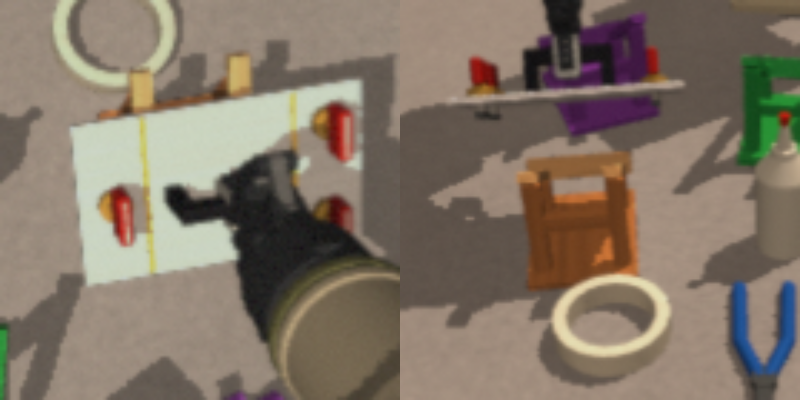

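>>> {"fn": "play_rows", "kwargs": {"deltas": [[[-0.001,0.0005,0.012],[-0.003,-0.001,0],1],[[-0.001,0.0005,0.012],[-0.003,-0.001,0],1],[[0,0,0.012],[-0.003,-0.001,0],1],[[0,0,0.006],[0,0,0],1],[[0,0,0],[0,0,0],1]]}}

```text
time: 23.5
tool_pos: [553.1, -190.2, 121.2]
tcp_rot: [143.9, -0.1, 103.1]
ft_force: [-0.2, -0.1, -4.9]
finger_gap: 10.5
```

```bash
python3 - <<'E'
from h import *
print(inslope(r.sense()))
p,q=rest(65,0,10); plan(p,q,3)
E
```

```text
(array([67.72631627, -0.95348965, 22.37314393]), array([-0.00216124,  0.00155121,  0.99999646]))
3 pos [ 553.1 -190.2  121.2] rpy [ 1.439e+02 -1.000e-01  1.031e+02] t 23.5
[[[0.0003, -0.0009, 0.0041], [0.001, 0.001, -0.002]], [[0.0003, -0.0009, 0.0041], [0.001, 0.001, -0.002]], [[0.0003, -0.0009, 0.0041], [0.001, 0.001, -0.002]]]
```

>>> {"fn": "play_rows", "kwargs": {"deltas": [[[0.0005,-0.001,0.005],[0.001,0.001,-0.002],1],[[0.0005,-0.001,0.005],[0,0,-0.002],1],[[0,0,0.003],[0,0,0],1],[[0,0,0.002],[0,0,0],1],[[0,0,0],[0,0,0],1]]}}

```text
time: 24.12
tool_pos: [560.5, -187.8, 107.7]
tcp_rot: [143.9, 0.0, 103.3]
ft_force: [0.4, 0.6, -4.9]
finger_gap: 11.3
```

```bash
python3 - <<'E'
from h import *
print(inslope(r.sense()),r.sense()["ft_force"])
p,q=rest(65,0,4); plan(p,q,3)
E
```

```text
(array([66.06720449, -0.2648979 ,  6.80430885]), array([-0.00166173,  0.00119143,  0.99999791])) [ 0.35258269  0.6466955  -4.94169353]
3 pos [ 560.5 -187.8  107.7] rpy [143.9   0.  103.3] t 24.12
[[[0.0001, -0.0003, 0.0009], [0.001, 0.0, -0.0]], [[0.0001, -0.0003, 0.0009], [0.001, 0.0, -0.0]], [[0.0001, -0.0003, 0.0009], [0.001, 0.0, -0.0]]]
```

>>> {"fn": "play_rows", "kwargs": {"deltas": [[[0,0,0.0015],[0,0,0],1],[[0,0,0.0015],[0,0,0],1],[[0,0,0.001],[0,0,0],1]]}}

```text
time: 24.5
tool_pos: [562.3, -187.6, 105.8]
tcp_rot: [143.9, 0.1, 103.4]
ft_force: [-35.7, 1.8, 22.3]
finger_gap: 10.6
```

>>> {"fn": "play_rows", "kwargs": {"deltas": [[[0,0,0.001],[0,0,0],1],[[0,0,0.001],[0,0,0],1]]}}

```text
time: 24.75
tool_pos: [562.2, -187.6, 105.8]
tcp_rot: [144.0, 0.1, 103.6]
ft_force: [-23.0, 1.4, 13.7]
finger_gap: 10.6
```

```bash
python3 - <<'E'
from h import *
print(inslope(r.sense()),r.sense()["ft_force"],r.sense()["wrist_torque"])
E
```

```text
(array([66.28671227, -0.42113124,  4.30051121]), array([ 2.87432401e-04, -1.04719019e-03,  9.99999410e-01])) [-23.03967701   1.43000695  13.73052439] [0.50960553 1.99397955 0.5193841 ]
```

>>> {"fn": "play_rows", "kwargs": {"deltas": [[[0,-0.0015,-0.0005],[0,0,0],1],[[0,-0.0015,0],[0,0,0],1],[[0,-0.0015,0],[0,0,0],1]]}}

```text
time: 25.12
tool_pos: [558.4, -188.9, 104.0]
tcp_rot: [144.0, 0.1, 103.6]
ft_force: [-0.3, 0.2, -5.0]
finger_gap: 10.9
```

```bash
python3 - <<'E'
from h import *
print(inslope(r.sense()),r.sense()["ft_force"],r.sense()["wrist_torque"])
E
```

```text
(array([61.99618349, -0.91852699,  5.17093949]), array([-3.57344330e-04, -1.05357718e-04,  9.99999931e-01])) [-0.27564936  0.17353209 -4.9596999 ] [-0.15481921  0.73162951 -0.02197884]
```

>>> {"fn": "play_rows", "kwargs": {"deltas": [[[0.0005,-0.0012,0.0002],[0,0,0],1],[[0,-0.0012,0.0002],[0,0,0],1]]}}

```text
time: 25.38
tool_pos: [556.5, -188.7, 101.9]
tcp_rot: [144.0, 0.1, 103.6]
ft_force: [-0.9, -0.6, -4.4]
finger_gap: 10.9
```

```bash
python3 - <<'E'
from h import *
print(inslope(r.sense()),r.sense()["ft_force"],r.sense()["wrist_torque"])
E
```

```text
(array([59.28414521, -0.22231424,  4.52864222]), array([-1.95532020e-04, -3.90715325e-04,  9.99999905e-01])) [-0.89586768 -0.61031137 -4.36506925] [-0.13472274  0.6302458  -0.06556922]
```

>>> {"fn": "play_rows", "kwargs": {"deltas": [[[0,-0.0008,0.0002],[0,0,0],1],[[0,-0.0008,0.0002],[0,0,0],1]]}}

```text
time: 25.62
tool_pos: [555.9, -189.1, 101.2]
tcp_rot: [143.9, 0.1, 103.6]
ft_force: [0.0, 0.4, -0.8]
finger_gap: 10.4
```

```bash
python3 - <<'E'
from h import *
print(inslope(r.sense()),r.sense()["ft_force"],r.sense()["wrist_torque"])
E
```

```text
(array([58.34319998, -0.51708267,  4.38086767]), array([-1.18555694e-03,  1.00376898e-04,  9.99999292e-01])) [ 0.02799229  0.39048905 -0.77530254] [0.01079618 0.42773419 0.04326978]
```

>>> {"fn": "play_rows", "kwargs": {"deltas": [[[0,-0.0006,0.0005],[0,0,0],1],[[0,0,0.0003],[0,0,0],1]]}}

```text
time: 25.88
tool_pos: [556.0, -189.1, 101.2]
tcp_rot: [143.9, 0.1, 103.6]
ft_force: [-9.3, 0.0, 2.0]
finger_gap: 10.8
```

```bash
python3 - <<'E'
from h import *
print(inslope(r.sense()),r.sense()["ft_force"],r.sense()["wrist_torque"])
E
```

```text
(array([58.41356613, -0.51879548,  4.36628074]), array([-1.69950529e-03, -3.87143339e-04,  9.99998481e-01])) [-9.25708022  0.01381053  1.96916413] [-0.0356131   1.23174644  0.09626315]
```

>>> {"fn": "play_rows", "kwargs": {"deltas": [[[0,0,0],[0,0,0],0.8],[[0,0,0],[0,0,0],0.7],[[0,0,0],[0,0,0],0.65],[[0,0,0],[0,0,0],0.65]], "force": 30}}

```text
time: 26.38
tool_pos: [557.4, -190.3, 103.3]
tcp_rot: [143.7, 0.3, 103.6]
ft_force: [-0.4, -0.0, -0.8]
finger_gap: 29.7
```

```bash
python3 - <<'E'
from h import *
s=r.sense();print(inslope(s),s["ft_force"],s["finger_gap"])
E
```

```text
(array([60.64650013, -2.04411913,  5.39545914]), array([-0.00461908,  0.00241271,  0.99998642])) [-0.41156668 -0.02573502 -0.75191676] 29.682665126139067
```

Released, no force. Retreat along the tool axis and look.

>>> {"fn": "play_rows", "kwargs": {"deltas": [[[0,0,-0.01],[0,0,0],0.65],[[0,0,-0.02],[0,0,0],0.65],[[0,0,-0.03],[0,0,0],0.65],[[0,0,-0.04],[0,0,0],0.65],[[0,0,-0.04],[0,0,0],0.65],[[0,0,-0.02],[0,0,0],0.65],[[0,0,0],[0,0,0],0.65]]}}

```text
time: 27.25
tool_pos: [460.7, -212.7, 239.0]
tcp_rot: [143.8, 0.5, 103.6]
ft_force: [-1.0, 0.8, -0.8]
finger_gap: 29.8
```

```bash
python3 - <<'E'
from h import *
s=r.sense();print(s["tool_pos"],s["tcp_rot"],s["ft_force"])
w=eyes.snapshot("wrist")[:,:,::-1]; t=eyes.snapshot("top")[:,:,::-1]; s=eyes.snapshot("scene")[:,:,::-1]
cv2.imwrite("pics/p2.png",np.vstack([np.hstack([cv2.resize(t[140:240,340:440],(300,300)),cv2.resize(s[180:290,210:320],(300,300))]),cv2.resize(w[:,80:560],(600,300))]))
E
```

```text
[ 460.71905603 -212.74183425  238.98391692] [143.81147337   0.46946939 103.5537368 ] [-1.04919188  0.77897606 -0.7933323 ]
```

View pics/p2.png

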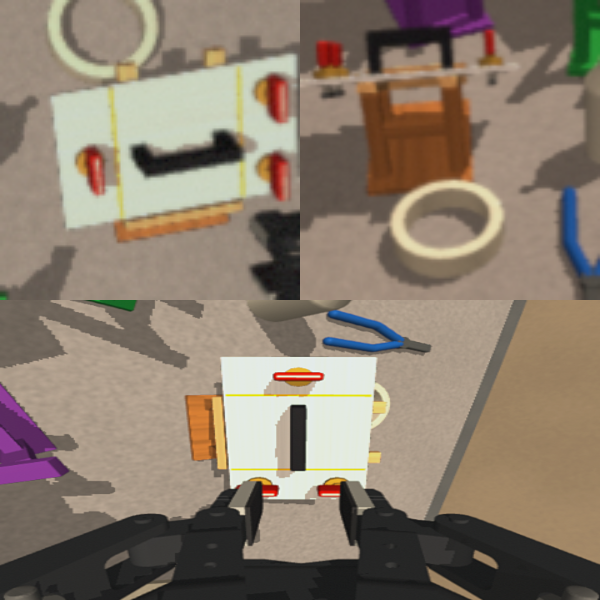

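```bash
python3 - <<'E'
from h import *
import pickle
s=r.sense(); pickle.dump(s,open("s5.pkl","wb"))
w=eyes.snapshot("wrist")[:,:,::-1]
cv2.imwrite("pics/p3.png",cv2.resize(w[60:280,210:410],None,fx=2.7,fy=2.7,interpolation=cv2.INTER_CUBIC))
E
```

```text
(no output)
```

View pics/p3.png

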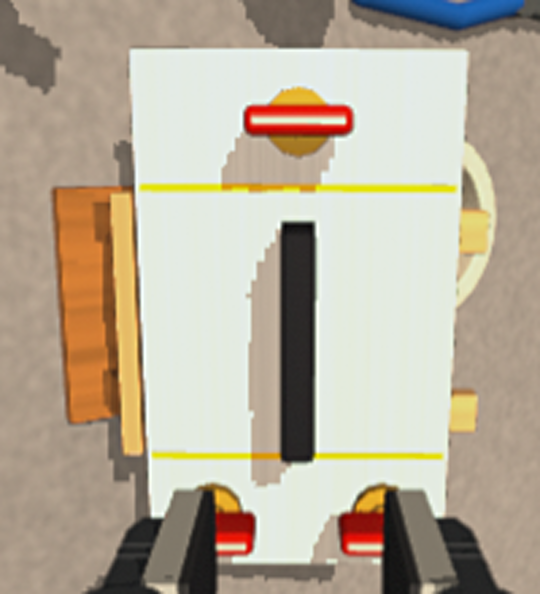

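```bash
python3 - <<'E'
from h import *
import pickle
np.set_printoptions(precision=1,suppress=True)
K,D,R,t=cam("wrist",pickle.load(open("s5.pkl","rb")))
a,th=np.radians(PSI),np.radians(36)
X=np.array([np.cos(a)*np.cos(th),np.sin(a)*np.cos(th),np.sin(th)]);Y=np.array([-np.sin(a),np.cos(a),0]);Z=np.cross(X,Y);M=np.array([X,Y,Z])
C=(K,D,R@M.T,R@O+t)  # slope frame as world
q=[((131,48),6),((467,50),6),((152,490),6),((445,480),6),((140,187),6),((455,187),6),((153,455),6),((442,457),6),((111,193),12),((134,193),12),((144,454),12),((122,455),12),((488,208),0),((488,250),0),((474,391),0),((474,430),0)]
print(at(C,[(210+u/2.7,60+v/2.7) for (u,v),_ in q],np.array([z for _,z in q])))
E
```

```text
[[  0.5 100.1   6. ]
 [119.2 100.3   6. ]
 [  1.5 -67.6   6. ]
 [119.7 -62.6   6. ]
 [  1.8  52.    6. ]
 [117.4  52.8   6. ]
 [  2.5 -52.6   6. ]
 [118.  -52.7   6. ]
 [ -7.8  50.1  12. ]
 [  0.6  50.2  12. ]
 [  0.1 -50.   12. ]
 [ -8.6 -50.4  12. ]
 [131.3  44.8   0. ]
 [132.3  29.1   0. ]
 [130.4 -26.9   0. ]
 [131.4 -43.3   0. ]]
```

```bash
python3 -c "
from h import *
print(r.sense()['time'],r.hand_in())"
```

```text
the job is handed in; nothing more can be done
27.45 None
```

The job is done and handed in at 27.5 s, with no verdict shown. I turned all three thumbscrews (a, then b, then c) counter-clockwise onto their stops while the cover was still in place. I then lifted the cover off by its handle, lowered it gently onto the wooden rest and let go.

- **Thumbscrews:** each one met a clear stop, at a reaction of about 1.5 to 2 N m. The wrist picture before the lift showed all three wings lying across the cover.
- **Cover on the rest:** the last close-up has its long edge on the toe ledge at slope x of about 1 mm, with the far edge at about 119 mm. It is centred to about 1 mm, the ledge and rail ends appear where the rest model puts them, and its edges look flat on the slope plane.
- **Release:** the wrist force showed only noise once the fingers were open. The gripper had backed about 170 mm off before hand-in.
- **Bystanders:** the bottle, tape and pliers look unmoved in the later pictures. I did not re-measure them or check the tin again after the carry.
- **One disagreement:** while still gripped, the arm's own readings put the resting cover about 1.5 mm off its nominal place in slope x and z, which is within the calibration error. The close-up of the released cover did not show this offset in slope x; it could not check z.

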